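# Lock the medicine jars away in the dial safe

### The job

Put the white medicine jars away in the small dial safe: set the dial nearer the robot to 2 and the farther dial to 3, press the release button so that the tray pops out, and stand every jar upright in the tray. Then push the tray fully home until it clicks and stays shut, and turn both dials back to 0 to lock it; leave the other bottles and things where they stand.

Things in the scene. Friction and masses are not known exactly. Their poses are not given: they have to be found in the camera images.
- safe: Medicine safe: white steel box 200 deep (its x) x 300 wide (y) x 100 high, fixed. Origin: centre of its underside, z up. Its front faces its own -x, roughly the robot's right (world -y); its +y end is nearer the robot. On the roof at x = +45: release button (y = 0), near dial (y = +85), far dial (y = -85). With either dial over 0.17 rad off its code the button is blocked after 3 mm.
- tray (a joint): Slide of the grey tray, m: 0 = latched home, 0.14 = popped out fully to the safe's -x. A spring drives it out (5 N home, 1.5 N out); once released it pops out in about 1 s and stays out. Push on its front panel to close it (2 to 5 N, about 10 N at the click): it must go 2 to 5 mm past home (hard stop at -0.005), then springs back to about 0 and holds. The dials must be on the code then too.
- tray_front (a point): Centre of the outer face of the tray's front panel (296 wide, 12 thick, from 8 to 90 above the table; this point 50 above it). Moves with the tray; axes as the safe's. With the tray home it lies at x = -112 in the safe's frame.
- release_top (a point): Top of the round steel release button (dia 34), 114 above the table. Pressed straight down.
- release (a joint): Travel of the button, m: 0 = up, 0.010 = fully down (2.4 N to start, 5.4 N at the bottom). The latch lets go at about 0.008. It springs up by itself. It is also the latch: it dips and jumps up again as the tray clicks home.
- near_dial (a joint): Angle of the near dial (at the safe's end nearer the robot), rad: 0 = pointer on number 0, grows clockwise seen from above, pi/4 per number, numbers 0 to 5, so number 2 = 1.571. Range -0.1 to 4.05; no detents, stays where it is left (friction 0.05 N m).
- far_dial (a joint): Angle of the far dial, as for the near dial; number 3 = 2.356.
- near_dial_grip (a point): On the near dial's axis at the height to grip, 130 above the table. Black dial: round skirt (dia 48, 8 high) on the roof, under an upright bar 46 long x 12 wide, 108 to 142 above the table, a white line on its pointer half. This point's -x is the pointer's direction. On 0 it points to the safe's front (-x), at the scale's long tick; then clockwise ticks with 1 to 5 dots for their number.
- far_dial_grip (a point): The same for the far dial.
- slot0 (a point): Floor centre of tray compartment 0 (nearest to the robot); moves with the tray, axes as the safe's. Floor 14 above the table; compartment 131 long (safe's x; 65 to the front panel, 66 to the rear wall) x 61 wide (y), at 64 pitch; dividers, side and rear walls 42 high above the floor. Headroom under the roof 78.
- slot1 (a point): Floor centre of tray compartment 1 (a middle one); moves with the tray, axes as the safe's. Floor 14 above the table; compartment 131 long (safe's x; 65 to the front panel, 66 to the rear wall) x 61 wide (y), at 64 pitch; dividers, side and rear walls 42 high above the floor. Headroom under the roof 78.
- slot2 (a point): Floor centre of tray compartment 2 (a middle one); moves with the tray, axes as the safe's. Floor 14 above the table; compartment 131 long (safe's x; 65 to the front panel, 66 to the rear wall) x 61 wide (y), at 64 pitch; dividers, side and rear walls 42 high above the floor. Headroom under the roof 78.
- slot3 (a point): Floor centre of tray compartment 3 (farthest from the robot); moves with the tray, axes as the safe's. Floor 14 above the table; compartment 131 long (safe's x; 65 to the front panel, 66 to the rear wall) x 61 wide (y), at 64 pitch; dividers, side and rear walls 42 high above the floor. Headroom under the roof 78.
- jar0_mid (a point): Medicine jar: white, squat, with a paper band and ribbed white screw cap; dia 48, 60 tall, 0.10 to 0.21 kg; this point is its centre, 30 above its underside; z is its upright axis. Two to four of the jars are present.
- jar1_mid (a point): Medicine jar: white, squat, with a paper band and ribbed white screw cap; dia 48, 60 tall, 0.10 to 0.21 kg; this point is its centre, 30 above its underside; z is its upright axis. Two to four of the jars are present.
- jar2_mid (a point): Medicine jar: white, squat, with a paper band and ribbed white screw cap; dia 48, 60 tall, 0.10 to 0.21 kg; this point is its centre, 30 above its underside; z is its upright axis. Two to four of the jars are present.
- jar3_mid (a point): Medicine jar: white, squat, with a paper band and ribbed white screw cap; dia 48, 60 tall, 0.10 to 0.21 kg; this point is its centre, 30 above its underside; z is its upright axis. Two to four of the jars are present.
- dropper_mid (a point): Amber dropper bottle with a black rubber bulb, dia 36, 94 tall, standing among the jars; a bystander, to be left where it stands. The point is half-way up, on its axis.
- syrup_mid (a point): Tall amber bottle, dia 60, 140 tall; a bystander, to be left where it stands. The point is half-way up, on its axis.
- mortar_mid (a point): White ceramic mortar, dia 92, 50 tall; a bystander, to be left where it stands. The point is half-way up, on its axis.
- pencup_mid (a point): Grey cup of pens, dia 72, 150 tall; a bystander, to be left where it stands. The point is half-way up, on its axis.
Things that resemble listed ones, but are neither listed nor needed, are in the scene too. What is shaped like the part that bears jar0_mid but yellow is not meant.

How it is judged:
By the outcome, as a careful person would: the job done as asked, in the order asked, and still so for the second after the job is handed in, with the robot touching nothing.
Of jar0, jar1, jar2, jar3 only 2 to 4 are there at a start; the rules pass over those that are not, and their reading is None.
At some moment in a run one of jar0, jar1, jar2, jar3 may be knocked a few centimetres aside while the robot is not near it.
It also fails if it takes over 208 s, if anything falls off the work surface, if the arm or the gripper's body presses on something with over 40 N, if the wrist force passes 120 N, or if a joint passes its speed limit or range.

### The arm

A 7-joint arm with a two-finger parallel gripper is mounted at the origin on the work surface. World frame = base frame: x ahead of the robot, y to its left, z up, the work surface at z = 0. Lengths are in mm, angles in rad, forces in N, time in s.
With the tool pointing down it reaches from about 425 to 800 mm from the base axis. Payload 8.3 kg.
Tool frame: the origin (TCP) lies at the very end of the fingers, on their centre line; the grasp point (between the pads) lies 19 mm behind it; z points along the fingers, y is the direction in which the jaws open and shut (so a half turn about z gives the same grasp; the last joint's range is limited). The gripper opens to 85 mm and grips with 20 to 120 N. Pads are 22 mm wide; open, the fingers measure 114 mm over their backs; the gripper's body (76 mm by 85 mm) begins 54 mm behind the grasp point. The pads swing forward as they close: fully open they stand 13 mm farther back than shut.
Start: joints at [-1.289, 0.383, 0.016, 1.37, -0.006, 1.388, -0.046], TCP at [211.203, 588.214, 231.279] pointing down, gripper open.
Joint ranges: [-2.95, 2.95], [-0.25, 2.06], [-1.52, 1.56], [0.18, 2.33], [-1.44, 4.58], [0.02, 2.06], [-3.01, 3.01]. Speed limits (rad/s): [2.39, 2.39, 3.01, 3.01, 3.14, 3.14, 3.14].

### API

Orientations are given as [roll, pitch, yaw] about the fixed x, y, z axes, in that order (R = Rz(yaw) Ry(pitch) Rx(roll)).
In Python, from cell import ctrl, kin, optics gives the robot as it stands. Calls block until the motion is done:
- ctrl.goto(position, orientation): joint-space move of the TCP to a pose.
- ctrl.move_l(position, ori=None, v=150): straight line of the TCP; ori=None keeps the orientation; v is the mean speed in mm/s.
- ctrl.set_joints(angles): joint-space move.
- ctrl.move_gripper(opening, strength=None): finger opening in mm; strength is the grip in N (None keeps the last); returns when the fingers have stopped.
- ctrl.pause(seconds).
- kin.ik(position, orientation): joint angles nearest the present ones, or None.
- ctrl.read_state(): the state.
- optics.read_camera(name): name is "scene" or "top"; returns a dict with "img" (420x560x3 uint8, blue, green, red), "fx", "fy", "cx", "cy" (pixels), "k1" (the pictures are not rectified: a ray, as slopes to the right and down, at radius r is drawn at 1 + k1 r^2 times it, then the intrinsics apply), "origin" and "attitude" of the camera in the world. Camera axes: x right, y down, z forward; pixel columns grow to the right and rows downward; lengths in mm; the calibration is good to about 2 mm. A picture is of the moment at which its call begins. There is no depth.
A pose or a line that the arm cannot do raises ctrl.IKError and nothing moves.
- ctrl.finish_job(): hands the job in, once; it reports no verdict.
Trained networks look in the newest picture that a camera, given by its name, has taken for a name from the list of things; names that differ only in an ending like _2 or _b are one class to them, and where a whole thing is asked for, a point or a joint stands for the part that bears it (a point fixed in the world has none). Each returns a list of dicts, best first, with "score" (0 to 1); they miss things now and then, are a little off and sometimes report something else, mostly with a low value. They report only what shows in the picture. A call takes as long as a camera call. They do not tell look-alikes from the thing itself.
- optics.silhouettes(name, camera): "pixels" (420x560 bool, what is visible of it) and "uv" ([column, row] in pixels, amid what is visible of it).
The state is a dict: "clock": time; "qpos": joint angles; "qvel": joint speeds; "effort": joint torques, N m; "position": TCP position; "ee_rot": TCP orientation; "force": force on the tool from outside, world axes, zero at the start; "ft_torque": the same for the moment, N m; "opening": finger opening in mm.
Only numpy, scipy, OpenCV 4.12 (cv2) and the standard library are available. Lean on these libraries where they do the work, as an engineer would, in place of code of your own. Each camera call takes 0.05 s, during which the arm holds its last target. There are 200 camera calls.

## Working session

There is one attempt and no reset: what is moved stays moved. The work goes in short steps, each a Python script; the robot and the scene stay as the last script left them, time stands still between calls to the robot, and variables do not carry over. Pictures are saved under pics/ and viewed, about 12 in all and at most 16, crops included, and the job is handed in when it is done.

```bash
ls; mkdir -p pics; cat > h.py <<'E'
import numpy as np, cv2
from cell import ctrl, kin, optics
def shot(cam,fn=None):
    c=optics.read_camera(cam)
    if fn: cv2.imwrite('pics/'+fn,c['img'])
    return c
E
python3 - <<'E'
from h import *
for n in('scene','top'):
    c=shot(n,n+'0.png'); print({k:v for k,v in c.items() if k!='img'})
print(ctrl.read_state())
E
```

```text
pics
{'fx': 417.4028277880548, 'fy': 417.4028277880548, 'cx': 280.8215271268864, 'cy': 209.1922605387832, 'k1': -0.10122370411224751, 'origin': array([1235.03692781,  -42.66770083,  918.52881188]), 'attitude': array([-2.41160687,  0.01166476,  1.46807166])}
{'fx': 483.1858019054952, 'fy': 483.1858019054952, 'cx': 275.005051031737, 'cy': 201.97848942829086, 'k1': -0.008504318467769022, 'origin': array([ 183.0003647 ,   29.83520647, 1765.50141371]), 'attitude': array([-2.9522494 , -0.0117786 , -1.57797908])}
{'clock': 0.1, 'qpos': array([-1.28889481,  0.38416642,  0.01639937,  1.37107441, -0.00629425,
        1.38821384, -0.04650799]), 'qvel': array([ 0.00079593, -0.0020477 , -0.00120372, -0.00237769,  0.00064607,
        0.00036581, -0.0017202 ]), 'effort': array([ 3.78206838e-03, -6.29131508e+01,  8.47668462e-01, -3.72766399e+01,
        1.66207727e-02,  1.03692664e-02, -6.95504514e-05]), 'position': array([211.07783962, 587.77859688, 230.35989799]), 'ee_rot': array([-3.13978092e+00,  4.27539575e-05,  2.79682492e+00]), 'force': array([-0.04947151, -0.29250891,  0.49469277]), 'ft_torque': array([0.01933308, 0.01948345, 0.00810871]), 'opening': 85.44770999070894}
```

View pics/scene0.png

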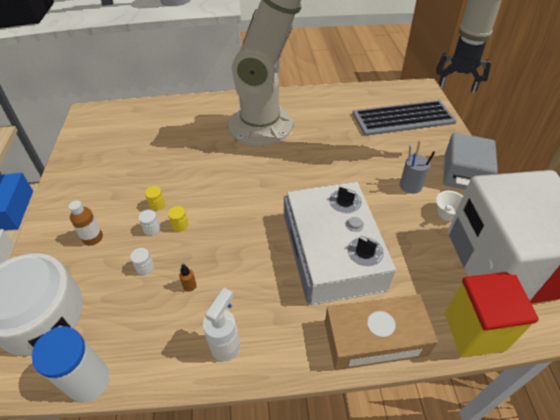

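View pics/top0.png

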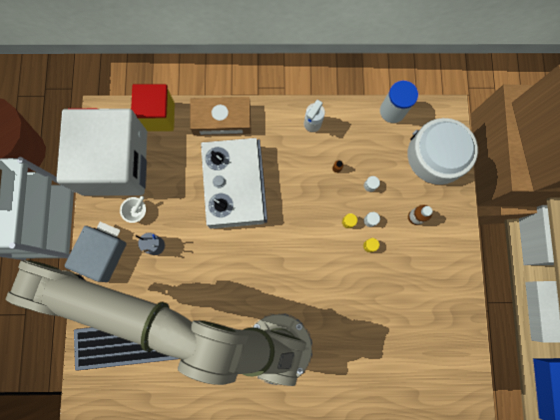

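```bash
cat >> h.py <<'E'
from scipy.spatial.transform import Rotation as Ro
def ray(c,uv):
    K=np.array([[c['fx'],0,c['cx']],[0,c['fy'],c['cy']],[0,0,1]])
    p=cv2.undistortPoints(np.array([[uv]],float),K,np.array([c['k1'],0,0,0.]))[0,0]
    return Ro.from_euler('xyz',c['attitude']).apply([p[0],p[1],1])
def plane(c,uv,z):
    d=ray(c,uv); return (c['origin']+d*(z-c['origin'][2])/d[2])[:2]
def proj(c,P):
    R=Ro.from_euler('xyz',c['attitude']); q=R.inv().apply(np.array(P,float)-c['origin'])
    s=q[...,:2]/q[...,2:]; s=s*(1+c['k1']*(s**2).sum(-1,keepdims=True))
    return s*[c['fx'],c['fy']]+[c['cx'],c['cy']]
def sil(c,cam,name,z,th=.3):
    r=[]
    for o in optics.silhouettes(name,cam):
        if o['score']<th: continue
        ys,xs=np.nonzero(o['pixels'])
        r.append((round(o['score'],2),np.round(o['uv']),np.round(plane(c,o['uv'],z)),np.round(plane(c,(xs.mean(),ys.mean()),z)),len(xs)))
    return r
E
python3 - <<'E'
from h import *
C={n:shot(n) for n in('scene','top')}
for n,z in (('jar0_mid',30),('release_top',114),('near_dial_grip',125),('dropper_mid',47),('syrup_mid',70),('safe',80),('tray',50),('mortar_mid',25),('pencup_mid',75)):
    for k,c in C.items():
        for r in sil(c,k,n,z): print(n,k,*r)
s=C['scene']['img']; t=C['top']['img']
a=cv2.resize(s[175:305,275:405],(520,520),interpolation=3); 
b=cv2.resize(t[130:235,190:275],(280,346),interpolation=3)
o=np.zeros((520,800,3),np.uint8); o[:,:520]=a;o[:346,520:]=b
cv2.imwrite('pics/dials0.png',o)
E
```

```text
jar0_mid scene 0.89 [152. 224.] [ 458. -336.] [ 451. -346.] 394
jar0_mid scene 0.75 [153. 198.] [ 357. -343.] [ 357. -339.] 330
jar0_mid scene 0.58 [178. 219.] [ 449. -265.] [ 447. -265.] 428
jar0_mid top 0.72 [349. 220.] [ 446. -260.] [ 447. -261.] 187
jar0_mid top 0.49 [369. 219.] [ 450. -336.] [ 451. -344.] 139
jar0_mid top 0.45 [373. 243.] [ 363. -346.] [ 360. -335.] 159
release_top scene 0.54 [297. 254.] [663.  46.] [652.  48.] 1106
release_top top 0.48 [220. 180.] [580. 202.] [579. 204.] 53
near_dial_grip scene 0.88 [346. 196.] [502. 195.] [504. 192.] 305
near_dial_grip top 0.44 [220. 202.] [498. 197.] [491. 196.] 142
dropper_mid scene 0.88 [189. 282.] [ 671. -220.] [ 659. -226.] 335
dropper_mid scene 0.75 [415. 172.] [354. 452.] [349. 452.] 968
dropper_mid top 0.58 [336. 168.] [ 637. -216.] [ 646. -221.] 114
dropper_mid top 0.56 [132. 209.] [488. 521.] [489. 518.] 478
syrup_mid scene 0.7 [ 83. 224.] [ 470. -517.] [ 472. -511.] 948
syrup_mid top 0.77 [419. 214.] [ 463. -507.] [ 461. -508.] 351
safe scene 0.59 [335. 243.] [616. 148.] [619. 151.] 10113
safe top 0.71 [132. 208.] [486. 512.] [484. 510.] 537
safe top 0.7 [230. 182.] [579. 169.] [577. 154.] 5125
tray scene 0.87 [298. 251.] [608.  56.] [605.  55.] 1027
tray scene 0.61 [144. 259.] [ 593. -338.] [ 598. -345.] 451
tray top 0.57 [261. 180.] [592.  57.] [589.  53.] 287
mortar_mid scene 0.72 [447. 205.] [476. 515.] [475. 517.] 575
mortar_mid top 0.59 [134. 209.] [494. 521.] [494. 525.] 529
mortar_mid top 0.54 [334. 165.] [ 657. -214.] [ 651. -225.] 84
pencup_mid scene 0.79 [414. 170.] [372. 437.] [377. 436.] 972
pencup_mid top 0.68 [152. 244.] [361. 439.] [363. 442.] 432
```

View pics/dials0.png

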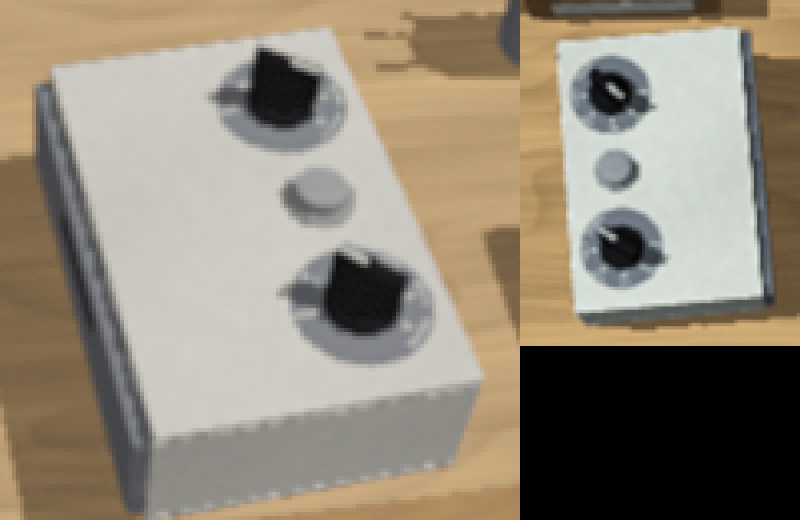

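```bash
cat >> h.py <<'E'
def fitsafe(C):
    from scipy.optimize import least_squares
    # roof corners clicked from crops: order safe(-100,150),(100,150),(100,-150),(-100,-150)
    obs={'top':[(264.4,220.4),(207.5,226.3),(201.2,142.8),(257.5,139)],'scene':[(288,191.5),(357,182),(395.5,270),(313.5,284.5)]}
    L=np.array([(-100,150,100),(100,150,100),(100,-150,100),(-100,-150,100)],float)
    f=lambda p:np.concatenate([(proj(c,Ro.from_euler('z',p[2]).apply(L)+[p[0],p[1],0])-obs[k]).ravel() for k,c in C.items()])
    r=least_squares(f,[577,154,np.pi/2],x_scale=[10,10,.1],loss='soft_l1'); return r.x,f(r.x).reshape(-1,2)
E
cat > pose.py <<'E'
from h import *
def bar_score(img,c,ctr,psi):
    # psi world direction of pointer; sample bar top (dark) and white line
    g=img.max(2).astype(np.float32)
    d=np.array([np.cos(psi),np.sin(psi)]);n=np.array([-d[1],d[0]])
    def samp(a,b):
        P=np.array([[*(ctr+x*d+y*n),142] for x in a for y in b]); q=proj(c,P).astype(np.float32)
        return cv2.remap(g,q[:,:1],q[:,1:],1).mean()
    line=samp(np.linspace(5,20,6),[0]); back=samp(np.linspace(-20,-4,6),[-3,0,3])
    side=samp(np.linspace(-20,20,9),[-12,12])
    return line-2*back+.5*side, line, back
E
python3 - <<'E'
from pose import *
C={n:shot(n) for n in('scene','top')}
p,r=fitsafe(C); print(p,np.round(r,1).tolist())
R=Ro.from_euler('z',p[2])
W=lambda l:R.apply(np.array(l,float))+[p[0],p[1],0]
print('button',W([45,0,114]),'near',W([45,85,130]),'far',W([45,-85,130]),proj(C['top'],W([45,0,114])),proj(C['scene'],W([45,0,114])))
for nm,y in(('near',85),('far',-85)):
    ctr=W([45,y,0])[:2]
    A=np.arange(-.1,4.06,.05)
    for k in C:
        S=np.array([bar_score(C[k]['img'],C[k],ctr,p[2]+np.pi-a)[0] for a in A]); i=np.argsort(-S)[:4]
        print(nm,k,np.round(A[i],2),np.round(S[i]))
ims=[]
for k,w in(('scene',22),('top',16)):
    for y in(85,-85):
        q=proj(C[k],W([45,y,130])).astype(int); im=C[k]['img'][q[1]-w:q[1]+w,q[0]-w:q[0]+w]
        ims.append(cv2.resize(im,(300,300),interpolation=cv2.INTER_CUBIC))
cv2.imwrite('pics/z1.png',np.vstack([np.hstack(ims[:2]),np.hstack(ims[2:])]))
E
```

```text
[581.74786106 158.82872454   1.65534773] [[-1.0, -0.5], [-0.1, -1.0], [0.1, -1.1], [-0.7, -0.9], [-0.3, -1.1], [-0.8, -1.9], [0.1, -0.8], [-0.7, -1.7]]
button [577.94757982 203.66796921 114.        ] near [493.25122878 196.48966021 130.        ] far [662.64393086 210.84627821 130.        ] [219.07432088 180.23702184] [354.87973297 220.7523442 ]
near scene [2.7  2.75 2.65 2.8 ] [210. 210. 210. 210.]
near top [3.7  3.65 3.75 3.6 ] [133. 132. 128. 127.]
far scene [2.   2.05 1.95 2.1 ] [181. 180. 180. 180.]
far top [0.85 0.9  0.95 0.8 ] [89. 88. 85. 84.]
```

View pics/z1.png

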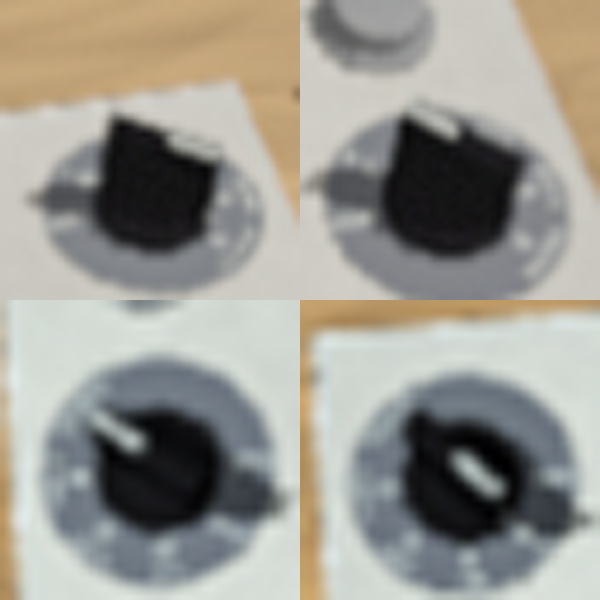

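```bash
cat >> h.py <<'E'
P=np.array([581.75,158.83,1.6553])
def W(l): return Ro.from_euler('z',P[2]).apply(np.array(l,float))+[P[0],P[1],0]
down=lambda yaw:[np.pi,0,(yaw+np.pi)%(2*np.pi)-np.pi]
def st(m=''):
    s=ctrl.read_state(); print(m,'t',round(s['clock'],1),'p',np.round(s['position'],1),'F',np.round(s['force'],1),'T',np.round(s['ft_torque'],2),'op',round(s['opening'],1),'j7',round(s['qpos'][6],2)); return s
def plan(pos,y0,y1):
    "yaw branch so that j7 stays in range over the turn"
    best=None
    for k in(0,np.pi):
        a=kin.ik(pos,down(y0+k)); b=kin.ik(pos,down(y1+k))
        if a is None or b is None: continue
        m=max(abs(a[6]),abs(b[6])); cont=abs((b[6]-a[6]))-abs(y1-y0)
        print('branch',round(k,2),round(a[6],2),round(b[6],2))
        if abs(cont)<.4 and (best is None or m<best[0]): best=(m,k)
    return best[1]
def turn_dial(ctr,a0,a1,up=250,z=114):
    y0,y1=P[2]+np.pi-a0,P[2]+np.pi-a1
    pos=np.array([*ctr[:2],z]); k=plan(pos,y0,y1)
    ctrl.goto([*ctr[:2],up],down(y0+k)); ctrl.move_gripper(45,20)
    ctrl.move_l([*ctr[:2],165],v=250); st('above')
    ctrl.move_l(pos,v=100); s=st('down')
    ctrl.move_gripper(0,25); s=st('grip')
    n=max(1,int(np.ceil(abs(a1-a0)/.5)))
    for i in range(1,n+1):
        ctrl.move_l(pos,down(y0+k+(y1-y0)*i/n),v=150)
        if i in(1,n): st('turn')
    ctrl.move_gripper(45); ctrl.move_l([*ctr[:2],165],v=200); st('done')
E
python3 - <<'E'
from h import *
s=ctrl.read_state(); ctrl.move_l([*s['position'][:2],285],v=200)
turn_dial(W([45,85,0]),3.7,np.pi/2)
C=shot('top','a1.png'); 
E
```

```text
branch 0 -0.78 1.3
branch 3.14 2.28 -1.76
above t 4.3 p [493.4 196.4 165.6] F [-0.4 -0.7  0.6] T [ 0.03 -0.01 -0.  ] op 45.2 j7 -0.81
down t 5.0 p [493.8 196.7 114.9] F [ 0.5 -1.3 -0.4] T [-0.01 -0.03 -0.02] op 44.9 j7 -0.78
grip t 5.4 p [494.1 196.6 114.8] F [ 2.  -0.6  4.3] T [-0.06 -0.29 -0.07] op 11.6 j7 -0.78
turn t 6.0 p [494.6 196.5 114.8] F [ 5.4 -0.2  3.9] T [-0.07 -1.1   0.03] op 11.5 j7 -0.38
turn t 8.3 p [496.1 197.9 114.9] F [13.5  4.7 -3.7] T [ 1.06 -2.77  0.02] op 11.2 j7 1.26
done t 9.1 p [493.6 196.7 165.9] F [-0.1  0.1 -1.4] T [ 0.02 -0.01 -0.06] op 45.1 j7 1.25
```

```bash
sed -i 's/^P=.*/P=np.array([584.5,160.5,1.6553])/' h.py
python3 - <<'E'
from h import *
turn_dial(W([45,-85,0]),.85,3*np.pi/4)
s=ctrl.read_state(); ctrl.move_l([*s['position'][:2],220],v=300)
b=W([45,0,0])
ctrl.goto([580,-100,300],down(P[2]))
C={n:shot(n,n+'1.png') for n in('scene','top')}
ims=[]
for k,w in(('scene',22),('top',16)):
    for y in(85,-85):
        q=proj(C[k],W([45,y,130])).astype(int); im=C[k]['img'][q[1]-w:q[1]+w,q[0]-w:q[0]+w]
        ims.append(cv2.resize(im,(300,300),interpolation=cv2.INTER_CUBIC))
cv2.imwrite('pics/z2.png',np.vstack([np.hstack(ims[:2]),np.hstack(ims[2:])]))
E
```

```text
branch 0 2.08 0.64
branch 3.14 -0.89 -2.05
above t 11.8 p [665.4 212.6 165.6] F [ 0.6 -0.3  0.5] T [-0.   -0.02  0.  ] op 44.9 j7 -0.92
down t 12.4 p [665.9 212.5 114.8] F [-0.7 -0.2  0.3] T [ 0.04 -0.01 -0.03] op 45.0 j7 -0.91
grip t 12.8 p [665.4 213.4 115.1] F [-4.   2.2  5.6] T [ 0.26  0.78 -0.04] op 11.5 j7 -0.91
turn t 13.3 p [665.6 213.  115.1] F [-2.6  1.2  5.2] T [ 0.06  0.62 -0.04] op 11.8 j7 -1.25
turn t 14.9 p [665.4 211.5 115.1] F [-4.2 -1.7  7.8] T [-0.48  1.06 -0.03] op 11.6 j7 -2.27
done t 15.7 p [666.  212.5 166.2] F [ 0.3  0.3 -0.7] T [-0.07  0.04  0.02] op 45.1 j7 -2.29
```

View pics/z2.png

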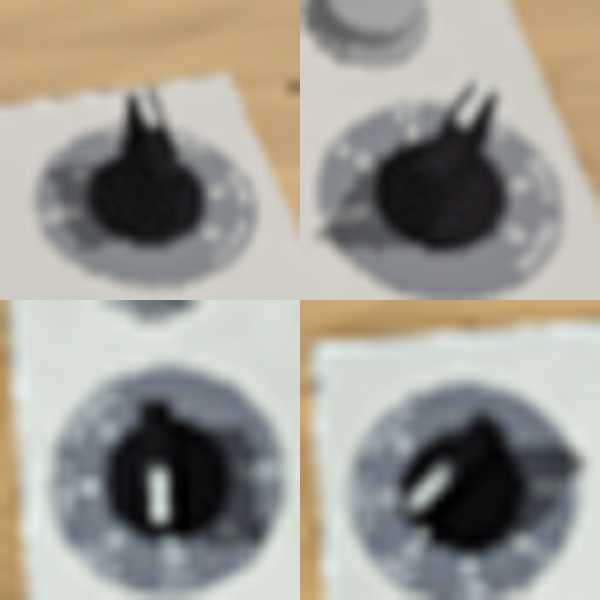

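Near dial points to 2 (top view, downward) and the far dial to 3 (lower left), as wanted. Press the button.

```bash
python3 - <<'E'
from h import *
b=W([45,0,0])[:2]
ctrl.goto([*b,200],down(P[2])); ctrl.move_gripper(0)
ctrl.move_l([*b,122],v=200); st('pre')
for z in (112,108,105,103):
    ctrl.move_l([*b,z],v=60); st(z)
ctrl.move_l([*b,200],v=250); ctrl.pause(.5)
ctrl.goto([*b,300],down(P[2]))
C={n:shot(n,n+'2.png') for n in('scene','top')}
for n,z in (('jar0_mid',30),('tray',50),('dropper_mid',47)):
    for k,c in C.items():
        for r in sil(c,k,n,z,.25): print(n,k,*r)
E
```

```text
pre t 20.7 p [581.  205.4 122.6] F [0.3 0.2 0.3] T [ 0.01 -0.02  0.02] op -0.0 j7 -0.14
112 t 21.0 p [581.3 205.5 112.8] F [-0.4  0.6  2.6] T [-0.01  0.04 -0.01] op 0.1 j7 -0.14
108 t 21.2 p [580.4 205.4 108.1] F [-1.3 -0.1  4.1] T [-0.09  0.54 -0.02] op -0.0 j7 -0.14
105 t 21.5 p [580.8 205.4 105.3] F [-1.8 -0.2  5.6] T [-0.12  0.43 -0.03] op -0.0 j7 -0.14
103 t 21.8 p [580.9 205.5 104.1] F [-4.3 -1.   9.6] T [-0.26  0.96 -0.03] op -0.4 j7 -0.14
jar0_mid scene 0.73 [148. 224.] [ 454. -349.] [ 450. -347.] 406
jar0_mid scene 0.68 [179. 219.] [ 446. -262.] [ 446. -266.] 435
jar0_mid scene 0.67 [153. 197.] [ 352. -344.] [ 357. -339.] 339
jar0_mid scene 0.35 [345. 199.] [424. 219.] [418. 220.] 275
jar0_mid top 0.6 [349. 219.] [ 451. -262.] [ 446. -262.] 174
jar0_mid top 0.49 [369. 246.] [ 350. -329.] [ 357. -334.] 172
jar0_mid top 0.48 [371. 220.] [ 445. -342.] [ 452. -341.] 192
tray scene 0.57 [272. 261.] [632. -14.] [622. -19.] 5435
tray top 0.96 [281. 180.] [594. -16.] [594. -20.] 3047
tray top 0.71 [416. 213.] [ 467. -502.] [ 464. -513.] 361
dropper_mid scene 0.81 [190. 279.] [ 662. -220.] [ 661. -226.] 314
dropper_mid top 0.51 [337. 167.] [ 641. -220.] [ 648. -224.] 129
```

View pics/scene2.png

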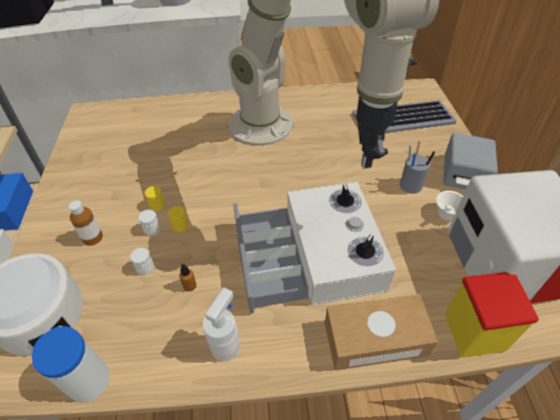

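```bash
cat >> h.py <<'E'
def whites(c,guess,z=30,w=16):
    "centroid of the low-saturation bright blob near a guess"
    q=proj(c,np.array([*guess,z])); u,v=q.astype(int)
    im=c['img'][v-w:v+w,u-w:u+w]; hsv=cv2.cvtColor(im,cv2.COLOR_BGR2HSV)
    m=((hsv[...,1]<55)&(hsv[...,2]>110)).astype(np.uint8)
    n,l,s,ce=cv2.connectedComponentsWithStats(m)
    if n<2: return None
    i=1+np.argmax(s[1:,4]); return np.round(plane(c,ce[i]+[u-w,v-w],z)),s[i].tolist()
E
python3 - <<'E'
from h import *
for k in('scene','top'):
    c=shot(k)
    for g in((451,-345),(590,-345)): print(k,g,whites(c,g))
    print(proj(c,W([-175,96,14])),proj(c,W([-175,-96,14])))
a=[cv2.imread('pics/%s2.png'%k) for k in('scene','top')]
o=[]
for k,im in zip(('scene','top'),a):
    c=shot(k)
    for y in(96,32,-32,-96):
        u,v=proj(c,W([-175,y,14])); cv2.circle(im,(int(u),int(v)),1,(0,0,255),-1)
    u,v=proj(c,W([-100,0,50])).astype(int); im=im[v-95:v+80,u-165:u+35] if k=='scene' else im[v-75:v+75,u-30:u+145]
    o.append(cv2.resize(im,(400,350)))
cv2.imwrite('pics/z3.png',np.hstack(o))
E
```

```text
scene (451, -345) (array([ 449., -346.]), [5, 3, 22, 27, 428])
scene (590, -345) (array([ 582., -352.]), [3, 1, 24, 27, 482])
[265.05745064 230.68952015] [277.55409691 289.59533085]
top (451, -345) (array([ 453., -346.]), [10, 10, 15, 14, 171])
top (590, -345) (array([ 585., -350.]), [10, 11, 16, 16, 182])
[282.8388274  205.91319177] [278.00952776 155.89021641]
```

View pics/z3.png

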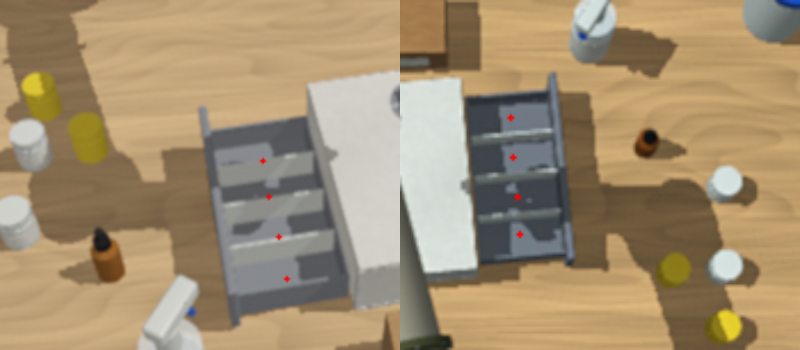

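```bash
cat >> h.py <<'E'
def best(pos,yaw):
    c=[(abs(q[6]),y) for y in(yaw,yaw+np.pi) for q in[kin.ik(pos,down(y))] if q is not None]
    return down(min(c)[1])
def look(g):
    e=[]
    for k in('scene','top'):
        r=whites(shot(k),g,w=20); print(k,r); e.append(r[0])
    return np.mean(e,0)
def pick(xy,yaw=np.pi/2,op=68):
    o=best([*xy,100],yaw); ctrl.goto([*xy,180],o); ctrl.move_gripper(op,40)
    ctrl.move_l([*xy,90],v=250); ctrl.move_l([*xy,16],v=100); st('at jar')
    ctrl.move_gripper(0,40); s=st('gripped'); ctrl.move_l([*xy,190],v=200); st('lifted'); return s['opening']
def place(y):
    q=W([-175,y,0])[:2]; o=best([*q,100],P[2]+np.pi/2)
    ctrl.goto([*q,190],o); ctrl.move_l([*q,60],v=200); st('pre')
    ctrl.move_l([*q,32],v=60); s=st('low')
    if s['force'][2]<3: ctrl.move_l([*q,30.5],v=30); st('low2')
    ctrl.move_gripper(62); ctrl.move_l([*q,190],v=200); st('out')
E
python3 - <<'E'
from h import *
a=look((451,-346)); print(a)
op=pick(a)
if 40<op<52: place(32)
for k in('scene','top'): shot(k,k+'3.png')
print(look((583.5,-351)))
a=[cv2.imread('pics/%s3.png'%k) for k in('scene','top')]
cv2.imwrite('pics/z4.png',np.hstack([cv2.resize(a[0][150:350,50:350],(480,320)),cv2.resize(a[1][130:260,200:400],(320,208+112))]))
E
```

```text
scene (array([ 449., -346.]), [10, 7, 22, 27, 429])
top (array([ 453., -346.]), [13, 14, 15, 14, 171])
[ 451. -346.]
at jar t 28.1 p [ 451.3 -346.5   16.6] F [-0.7 -0.4 -0.3] T [-0.08  0.02 -0.01] op 67.8 j7 1.04
gripped t 28.4 p [ 451.5 -346.4   16.9] F [-0.4 -0.3  5.9] T [ 0.13  0.28 -0.02] op 47.2 j7 1.04
lifted t 29.4 p [ 450.5 -345.4  188.8] F [ 0.8  0.3 -1.1] T [-0.01 -0.02  0.02] op 47.1 j7 0.91
pre t 31.9 p [568.1 -17.2  61.2] F [ 0.   0.7 -0.3] T [-0.06 -0.   -0.01] op 47.1 j7 -0.93
low t 32.5 p [567.1 -16.6  31.5] F [ 0.1 -0.7 -0.9] T [-0.01  0.   -0.01] op 47.1 j7 -0.91
low2 t 32.8 p [567.5 -16.7  30.9] F [-1.7 -0.   4.6] T [ 0.06  0.52 -0.  ] op 47.7 j7 -0.91
out t 34.0 p [566.8 -16.2 188.9] F [ 0.4  0.1 -0.8] T [-0.   -0.   -0.03] op 62.6 j7 -1.02
scene (array([ 583., -352.]), [9, 7, 24, 27, 477])
top (array([ 588., -354.]), [13, 13, 16, 13, 141])
[ 585.5 -353. ]
```

View pics/z4.png

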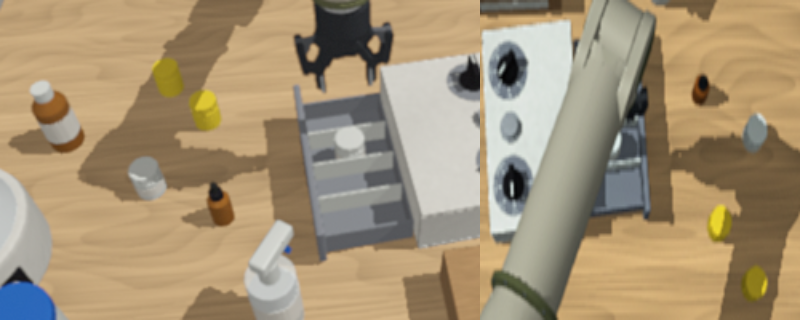

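Jar A stands upright in slot 1; jar B is unmoved at about (584,-352).

```bash
python3 - <<'E'
from h import *
op=pick((584.5,-352))
if 40<op<52: place(-32)
s=ctrl.read_state(); ctrl.goto([480,-250,330],best([480,-250,300],P[2]))
for k in('scene','top'): shot(k,k+'4.png')
a=[cv2.imread('pics/%s4.png'%k) for k in('scene','top')]
cv2.imwrite('pics/z5.png',np.hstack([cv2.resize(a[0][150:350,50:350],(480,320)),cv2.resize(a[1][130:260,200:400],(320,208+112))]))
E
```

```text
at jar t 37.5 p [ 584.8 -352.4   16.7] F [ 0.1 -0.9 -0.4] T [0.01 0.02 0.02] op 68.3 j7 0.86
gripped t 37.8 p [ 585.  -352.5   17.1] F [-1.2  0.6  6.8] T [ 0.07  0.2  -0.01] op 47.2 j7 0.86
lifted t 38.8 p [ 584.  -351.4  188.3] F [ 0.2  0.2 -2.3] T [ 0.03 -0.05 -0.01] op 47.3 j7 0.79
pre t 41.2 p [631.9 -11.9  61.3] F [ 0.4  0.2 -1.7] T [-0.02 -0.01 -0.05] op 47.0 j7 -1.01
low t 41.9 p [630.9 -11.2  31.5] F [ 1.1 -0.1 -2.3] T [ 0.01  0.01 -0.03] op 47.3 j7 -0.99
low2 t 42.1 p [631.2 -11.2  31.1] F [-3.2  0.8  5.3] T [0.13 0.67 0.02] op 47.3 j7 -0.99
out t 43.4 p [630.6 -10.9 188.7] F [ 1.  -0.8 -0.7] T [-0.03 -0.02  0.01] op 62.1 j7 -1.08
```

View pics/z5.png

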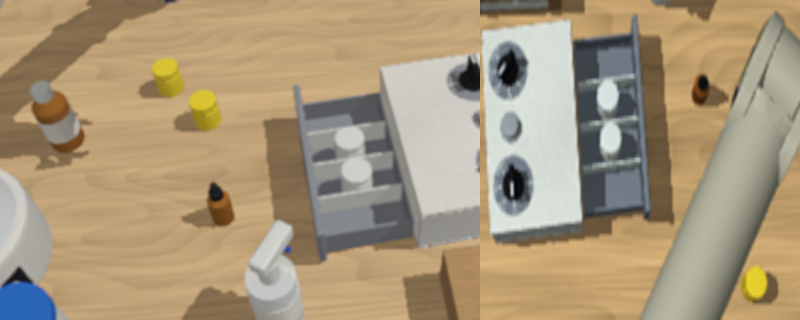

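```bash
python3 - <<'E'
from h import *
at=lambda x,z=45: [*W([x,0,0])[:2],z]
o=best(at(-200),P[2])
ctrl.goto(at(-290,200),o); ctrl.move_gripper(0); ctrl.move_l(at(-290),v=200); st('start')
ctrl.move_l(at(-250),v=80); st()
ctrl.move_l(at(-140),v=70); st()
ctrl.move_l(at(-126),v=40); st('near home')
for x in np.arange(-123,-108,1.5):
    ctrl.move_l(at(x),v=20); s=st(round(x,1))
    if np.hypot(*s['force'][:2])>18: break
ctrl.pause(.3); st()
ctrl.move_l(at(-145),v=60); st('back')
ctrl.move_l(at(-200),v=200); ctrl.move_l(at(-200,250),v=250)
ctrl.goto([480,-300,330],best([480,-300,300],P[2]))
for k in('scene','top'): shot(k,k+'5.png')
a=[cv2.imread('pics/%s5.png'%k) for k in('scene','top')]
cv2.imwrite('pics/z6.png',np.hstack([cv2.resize(a[0][150:350,150:450],(480,320)),cv2.resize(a[1][130:260,180:380],(320,208+112))]))
E
```

```text
start t 47.4 p [ 609.8 -128.9   46.3] F [-0.5 -0.3  0.5] T [-0.01 -0.02 -0.  ] op 0.2 j7 0.62
 t 48.1 p [605.7 -88.2  45.1] F [ 0.8 -1.7 -0. ] T [-0.27 -0.09  0.03] op -0.0 j7 0.56
 t 49.8 p [596.2  19.7  45.1] F [ 2.3 -8.   0.1] T [-1.58 -0.29 -0.05] op 0.1 j7 0.37
near home t 50.3 p [594.7  35.3  44.9] F [ 0.1 -4.7  0.2] T [-0.71  0.05  0.  ] op 0.7 j7 0.35
-123.0 t 50.6 p [594.6  37.8  44.9] F [-0.  -4.4  1.1] T [-0.84  0.12  0.01] op -0.4 j7 0.34
-121.5 t 50.9 p [594.5  39.1  44.9] F [-1.2 -5.   0.3] T [-0.9   0.18 -0.02] op 0.1 j7 0.34
-120.0 t 51.1 p [594.3  40.4  44.9] F [-0.7 -5.   0.9] T [-0.92  0.17  0.1 ] op 0.1 j7 0.34
-118.5 t 51.4 p [594.3  40.5  44.9] F [-0.3 -9.8  0.7] T [-1.61  0.05  0.06] op -0.2 j7 0.34
-117.0 t 51.6 p [594.3  40.5  45. ] F [  1.2 -11.5  -0.5] T [-2.18 -0.06  0.07] op 0.1 j7 0.33
-115.5 t 51.9 p [594.3  40.5  45. ] F [  1.4 -15.7  -0.8] T [-2.87 -0.25  0.03] op -0.3 j7 0.33
-114.0 t 52.1 p [594.3  40.5  45. ] F [  2.2 -18.5  -2.5] T [-3.48 -0.37  0.06] op 0.2 j7 0.33
 t 52.4 p [594.3  40.5  45.1] F [  2.6 -18.4  -2.3] T [-3.45 -0.4   0.04] op -0.2 j7 0.33
back t 53.1 p [596.8  16.7  44.9] F [ 0.1  0.3 -1.5] T [-0.02  0.01  0.03] op -0.1 j7 0.38
```

View pics/z6.png

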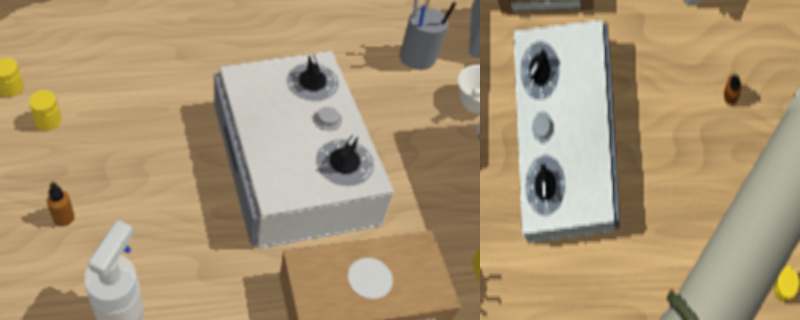

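Tray is home and holding. Now both dials back to 0.

```bash
python3 - <<'E'
from h import *
turn_dial(W([45,-85,0])-[.7,0,0],3*np.pi/4,0)
s=ctrl.read_state(); ctrl.move_l([*s['position'][:2],230],v=300)
turn_dial(W([45,85,0]),np.pi/2,0)
s=ctrl.read_state(); ctrl.move_l([*s['position'][:2],250],v=300)
ctrl.goto([400,-250,330],best([400,-250,300],P[2]))
C={k:shot(k,k+'6.png') for k in('scene','top')}
ims=[]
for k,w in(('scene',22),('top',16)):
    for y in(85,-85):
        q=proj(C[k],W([45,y,130])).astype(int); im=C[k]['img'][q[1]-w:q[1]+w,q[0]-w:q[0]+w]
        ims.append(cv2.resize(im,(200,200),interpolation=cv2.INTER_CUBIC))
d=np.vstack([np.hstack(ims[:2]),np.hstack(ims[2:])])
cv2.imwrite('pics/z7.png',np.hstack([d,cv2.resize(C['scene']['img'][120:360,50:350],(400,400))]))
E
```

```text
branch 0 0.94 3.0
branch 3.14 -2.07 0.17
above t 59.2 p [664.7 212.6 165.6] F [-0.4 -0.2  0.8] T [ 0.03 -0.03 -0.01] op 45.1 j7 -2.09
down t 59.9 p [664.7 212.4 113.9] F [ 0.2 -0.3  0.7] T [ 0.    0.01 -0.02] op 45.5 j7 -2.06
grip t 60.3 p [664.8 212.1 114.8] F [-2.4 -0.7  5.4] T [-0.24  0.53 -0.06] op 11.6 j7 -2.06
turn t 60.9 p [664.9 212.4 114.8] F [-2.6 -0.7  6.9] T [-0.21  0.58  0.08] op 11.6 j7 -1.63
turn t 63.4 p [664.2 213.1 114.7] F [-6.1  0.5  8.2] T [-0.02  1.35  0.08] op 11.6 j7 0.1
done t 64.2 p [665.3 212.5 166.1] F [ 0.4  0.4 -0.5] T [-0.04 -0.06 -0.01] op 44.7 j7 0.08
branch 0 1.42 2.89
branch 3.14 -1.36 0.01
above t 66.7 p [496.3 197.8 165.7] F [ 0.7 -0.4  0.5] T [ 0.01  0.   -0.01] op 44.9 j7 -1.41
down t 67.3 p [496.4 198.  114.5] F [-0.6 -0.   0.4] T [-0.04 -0.02 -0.  ] op 44.8 j7 -1.38
grip t 67.7 p [496.4 198.1 114.6] F [-1.4 -1.1  6.2] T [-0.17  0.21  0.03] op 11.6 j7 -1.38
turn t 68.3 p [496.2 198.6 114.6] F [-1.8  1.7  6.9] T [0.18 0.5  0.05] op 11.6 j7 -1.05
turn t 69.9 p [494.9 199.4 114.5] F [-9.   2.3 14.7] T [0.42 2.03 0.06] op 11.5 j7 -0.04
done t 70.7 p [496.4 198.4 165.6] F [ 0.6  0.2 -0.3] T [-0.    0.03 -0.02] op 44.8 j7 -0.09
```

View pics/z7.png

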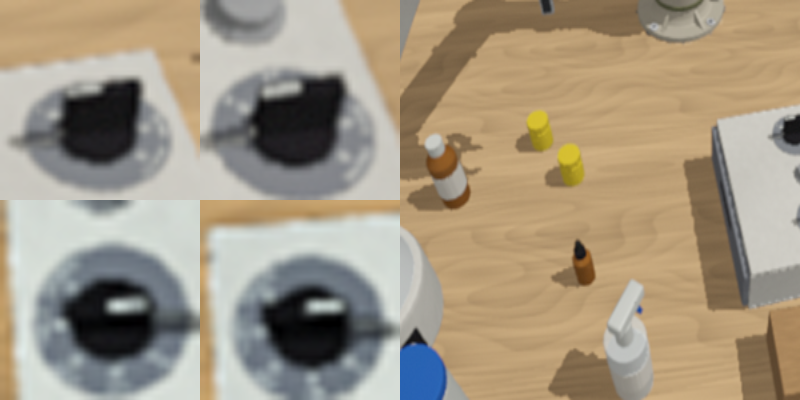

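Both pointers face the safe's front (0), the tray is shut and the bystanders have not moved. Handing in.

```bash
python3 -c "
from h import *
st(); ctrl.finish_job()"
```

```text
t 73.0 p [ 400.8 -248.7  329.9] F [-0.7  0.7 -0.2] T [ 0.06 -0.01 -0.  ] op 45.0 j7 0.52
the job is handed in; nothing more can be done
```

The job is done and handed in at 73 s of the 208 s allowed; the hand-in gives no verdict.

- **Opening:** I set the near dial to 2 and the far dial to 3, then pressed the release button. The tray popped out fully.
- **Jars:** Only two white jars were present. I stood them upright in the two middle compartments, slots 1 and 2. The yellow look-alikes stayed where they were.
- **Closing:** I pushed the tray to its hard stop with a peak force of about 19 N. It was still shut when I looked again and in the last pictures.
- **Locking:** I turned both dials back to 0.

**Last checks:** in the final pictures both pointers face the safe's front. The dropper, syrup and yellow jars look where they were; the mortar and pen cup were not in that last crop. I could not read the dial angles or the tray latch directly, so those rest on the pictures and on the angle the gripper turned to. No check failed. The first safe position was about 3 mm off, which I corrected from the gripping forces.

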